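Scan the label inside a carton lid, then close the carton

TASK

Pick up the barcode scanner and aim it squarely at the middle of the label inside the carton's open lid, about 10 cm away, holding it still there for two seconds. Then set the scanner back down flat on its plywood board, let go, and after that lower the lid gently until it is fully shut. Do not let the scanner drop, and leave the mug, the can and the tape roll where they are.

Things in the scene. Friction and masses are not known exactly. Their poses are not given: they have to be found in the camera images.
- scanner: black pistol-shaped barcode scanner, 220 g, on its side on the board. Origin: underside, centre of head. +x: scanning direction (out of the nose); z up as it lies. Head: bar 145 long (x -70 to 75) x 46 wide (y) x 50 high; grey nose bezel (x 54 to 74) 60 wide. Handle, 36 wide x 40 high x 95 long, goes sideways to -y from the head's rear (x -75 to -25)
- scanner_window (a point): middle of the glass window in the scanner's nose, 75 mm ahead of its origin and 25 above the underside; axes as scanner, so the scanner looks along this +x
- scanner_grip (a point): a good place to grip the head, fingers closing along the scanner's y over 46 mm: 14 mm ahead of its origin, 27 above its underside
- board: plywood board on which the scanner lies, fixed, 220 (x) x 180 (y) x 6 thick. Origin: centre of the underside; its top is 6 mm higher
- carton: brown mailer carton, open, fixed to the bench; 200 (x) x 260 (y) x 80 high, walls 5. Origin: centre of the underside. The lid is hinged along the top of its +x wall, which stands to the robot's left; a black-tyred wheel (140 across, 52 high) lies inside
- lid (a joint): angle of the lid, rad: 0 fully shut (lying on the carton's rim), 1.57 upright, at most 2.0 (leaning back). Its hinge is stiff: it stays where it is left and takes 1 to 3 N at its free edge
- lid_hinge (a point): middle of the lid's hinge line, 100 mm from the carton's centre along carton +x, 80.5 above the bench. Axes turn with the lid: -x from hinge to free edge, y along the hinge, +z out of the outer face (up when shut). Panel 200 (x) x 260 (y), inner face at z = 0, outer at z = 6
- lid_tab (a point): middle of the end of the lid's tab (90 wide, 6 thick, sticks 25 mm past the middle of the lid's free edge), 225 mm from the hinge line; axes as lid_hinge
- label (a point): centre of the white label with black bars, 90 along the hinge x 60, on the inner face of the lid, 110 mm from the hinge line. Axes as lid_hinge: the label faces along -z, so the scanner's x should point along +z
- mug: white mug, 80 across, 95 high, handle to its +y; bystander. Origin: centre of underside
- can: plain aluminium can, 66 across, 115 high; bystander. Origin: centre of underside
- tape: roll of brown packing tape, 110 across, 50 high, lying flat; bystander. Origin: centre of underside
There are look-alikes about, which are no part of the job. Leave any blue or red look-alike of the scanner alone.

How it is judged:
By the outcome, as a careful person would: the job done as asked, in the order asked, and still so for the second after the job is handed in, with the robot touching nothing.
It also fails if it takes over 72 s, if anything falls off the work surface, if the arm or the gripper's body presses on something with over 40 N, if the wrist force passes 120 N, or if a joint passes its speed limit or range.

ROBOT

A 6-joint arm with a two-finger parallel gripper is mounted at the origin on the work surface. World frame = base frame: x ahead of the robot, y to its left, z up, the work surface at z = 0. Lengths are in m, angles in rad, forces in N, time in s.
With the tool pointing down it reaches from about 0.3 to 0.825 m from the base axis. Payload 5.4 kg.
Tool frame: the origin (TCP) lies at the very end of the fingers, on their centre line; the grasp point (between the pads) lies 19 mm behind it; z points along the fingers, y is the direction in which the jaws open and shut (so a half turn about z gives the same grasp; the last joint's range is limited). The gripper opens to 92 mm and grips with 3 to 60 N. Pads are 20 mm wide; open, the fingers measure 128 mm over their backs; the gripper's body (75 mm by 189 mm) begins 69 mm behind the grasp point.
Start: joints at [-1.493, 0.158, 1.597, -0, 1.386, -0.21], TCP at [0.163, -0.551, 0.215] pointing down, gripper open.
Joint ranges: [-2.91, 2.91], [-0.94, 2.29], [0.18, 2.7], [-1.29, 4.43], [0.17, 2.64], [-3, 3]. Speed limits (rad/s): [2.57, 2.57, 3.14, 3.14, 3.14, 3.14].

INTERFACE

Orientations are given as a 3x3 rotation matrix whose columns are the frame's x, y, z axes.
In Python, from rig import robot, optics gives the robot as it stands.
- The arm moves only by the tool apply_moves, never from a script. Its argument "commands" is text: rows parted by semicolons, each of 7 numbers parted by spaces: the gripper's target within -1 to 1 (fully open at 1, half-way at 0, shut at -1), then the shift along the tool's x, y, z in m, then the turn, a rotation vector about the tool's x, y, z in rad. A call has exactly 8 rows; each row shifts and turns the commanded pose from where the row before left it, along the tool's axes as they then stand; what a row does not reach is not made up. A row lasts 1/8 s, in which the tool goes at most 62.5 mm and 10.7 degrees, less where a joint would pass 70% of its speed; a pose out of reach is approached as far as the arm can. A call with a gripper value outside its range is refused whole. The fingers move at their own pace and stop on an object; "force" is the grip in N (left out, the last holds). Time passes only in rows, so rows that do not move let the fingers close, or fill a call up. It gives the time, the measured TCP pose, the force and the opening at its end, in the units of the state.
- robot.read_state(): the state, without advancing time (a new reading comes with each control period).
- optics.read_camera(name): name is "side" or "top" or "wrist"; returns a dict with "image" (480x640x3 uint8, blue, green, red), "fx", "fy", "cx", "cy" (pixels), "D" ([k1, k2, p1, p2, k3] as OpenCV has them; the pictures are not rectified), "xyz" and "attitude" of the camera in the world; the wrist camera has in their place "tool_from_camera" (4x4, takes a point from camera to tool coordinates, whose origin is the TCP and whose axes are the flange's). Camera axes: x right, y down, z forward; pixel columns grow to the right and rows downward; lengths in m; the calibration is good to about 2 mm. A picture is of the moment at which its call begins: read the wrist's pose just before it. There is no depth.
- robot.hand_in(): hands the job in, once; it reports no verdict.
The state is a dict: "time": time; "joint_pos": joint angles; "qvel": joint speeds; "joint_efforts": joint torques, N m; "tool_pos": TCP position; "tcp_rot": TCP orientation; "ft_force": force on the tool from outside, world axes, zero at the start; "ft_torque": the same for the moment, N m; "opening": finger opening in m.
Only numpy, scipy, OpenCV 4.12 (cv2) and the standard library are available. Lean on these libraries where they do the work, as an engineer would, in place of code of your own. Each camera call takes 0.05 s, during which the arm holds its last target.

## Working session

There is one attempt and no reset: what is moved stays moved. The work goes in short steps, Python scripts to look and compute and a tool call to move; the robot and the scene stay as the last step left them, time stands still between calls to the robot, and variables do not carry over. Pictures are saved under pics/ and viewed, and the job is handed in when it is done.

Besides the shell and the picture viewer there is one more tool, called by a JSON object that holds its "method" and its "body", one argument or row to a line. apply_moves: Moves the arm, as the interface text tells. Its arguments: {"type":"object","properties":{"commands":{"type":"string"},"force":{"type":"number"}},"required":["commands"]}

```bash
ls; mkdir -p pics; python3 - <<'E'
from rig import robot, optics
import cv2
s=robot.read_state(); print({k:s[k] for k in ('time','tool_pos','tcp_rot','opening','ft_force')})
for n in ('side','top','wrist'):
    c=optics.read_camera(n); cv2.imwrite(f'pics/{n}0.png',c['image'])
    print(n,{k:v for k,v in c.items() if k!='image'})
E
```

```text
pics
{'time': 0.0, 'tool_pos': array([ 0.16313388, -0.55072799,  0.21364094]), 'tcp_rot': array([[ 9.58867315e-01,  2.83854618e-01, -1.67048462e-04],
       [ 2.83854432e-01, -9.58865596e-01,  1.85218083e-03],
       [ 3.65573060e-04, -1.82341311e-03, -9.99998271e-01]]), 'opening': 0.09178487736206804, 'ft_force': array([-0.65545579,  0.45614389, -0.24153549])}
side {'fx': 479.2329365999866, 'fy': 479.2329365999866, 'cx': 331.00274531297566, 'cy': 243.22283831905222, 'D': array([-0.1325066,  0.       ,  0.       ,  0.       ,  0.       ]), 'xyz': array([-0.53487038,  0.06771942,  0.91399899]), 'attitude': array([[-0.22697189, -0.61059722,  0.75871918],
       [-0.97369782,  0.1581972 , -0.1639701 ],
       [-0.01990756, -0.77597982, -0.6304435 ]])}
top {'fx': 510.82675746160885, 'fy': 510.82675746160885, 'cx': 321.99450976482797, 'cy': 234.14674203665726, 'D': array([-0.0288082,  0.       ,  0.       ,  0.       ,  0.       ]), 'xyz': array([ 0.24815789, -0.1800606 ,  1.48771714]), 'attitude': array([[ 0.00213278, -0.98691892,  0.16120328],
       [-0.99996953, -0.00331545, -0.00706788],
       [ 0.00750989, -0.1611833 , -0.98689591]])}
wrist {'fx': 420.0090154986155, 'fy': 420.0090154986155, 'cx': 320.50081250373273, 'cy': 254.53082969968634, 'D': array([-0.10230469,  0.        ,  0.        ,  0.        ,  0.        ]), 'tool_from_camera': array([[ 6.02463572e-04, -9.58178875e-01, -2.86169323e-01,
         8.13287536e-02],
       [ 9.99999710e-01,  7.10800661e-04, -2.74700237e-04,
        -4.27573605e-04],
       [ 4.66621308e-04, -2.86169074e-01,  9.58179025e-01,
        -1.70605228e-01],
       [ 0.00000000e+00,  0.00000000e+00,  0.00000000e+00,
         1.00000000e+00]])}
```

View pics/top0.png

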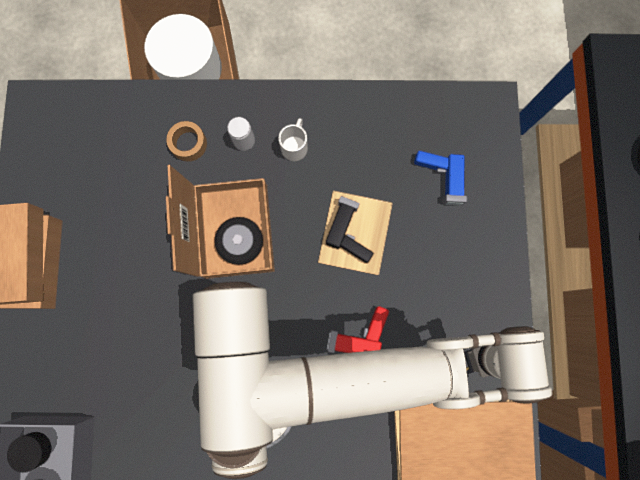

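View pics/side0.png

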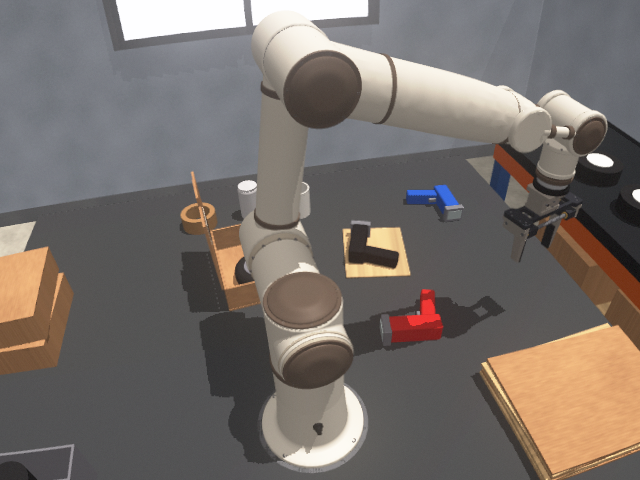

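View pics/wrist0.png

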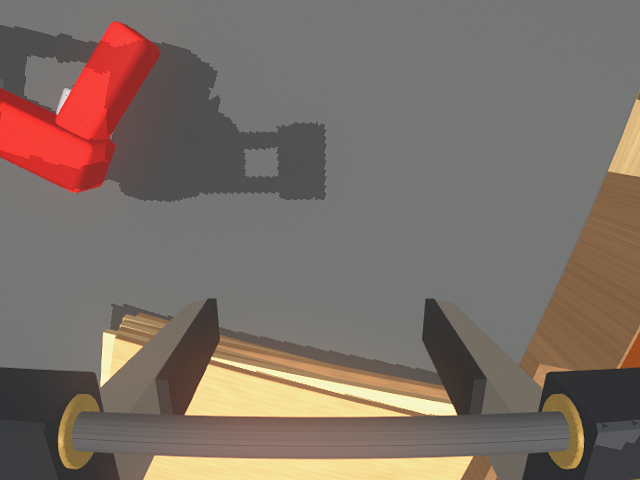

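```bash
cat > h.py <<'E'
import numpy as np, cv2, pickle
def K(c): return np.array([[c['fx'],0,c['cx']],[0,c['fy'],c['cy']],[0,0,1.]])
def pose(c,s=None):
    if 'xyz' in c: return np.array(c['xyz']),np.array(c['attitude'])
    T=np.eye(4);T[:3,:3]=s['tcp_rot'];T[:3,3]=s['tool_pos'];T=T@c['tool_from_camera'];return T[:3,3],T[:3,:3]
def rays(c,px,s=None):
    u=cv2.undistortPoints(np.array(px,float).reshape(-1,1,2),K(c),c['D']).reshape(-1,2)
    o,R=pose(c,s); d=np.c_[u,np.ones(len(u))]@R.T
    return o,d/np.linalg.norm(d,axis=1)[:,None]
def onz(c,px,z,s=None):
    o,d=rays(c,px,s); return o+d*((z-o[2])/d[:,2])[:,None]
def proj(c,P,s=None):
    o,R=pose(c,s); p=(np.atleast_2d(P)-o)@R
    return cv2.projectPoints(p,np.zeros(3),np.zeros(3),K(c),c['D'])[0].reshape(-1,2)
def tri(rs):
    A=np.zeros((3,3));b=np.zeros(3)
    for o,d in rs: M=np.eye(3)-np.outer(d,d);A+=M;b+=M@o
    x=np.linalg.solve(A,b); return x,[np.linalg.norm((np.eye(3)-np.outer(d,d))@(x-o)) for o,d in rs]
E
python3 - <<'E'
from rig import robot, optics
import cv2,pickle
c={n:optics.read_camera(n) for n in('top','side')}; pickle.dump(c,open('c0.pkl','wb'))
t=c['top']['image']
cv2.imwrite('pics/t_board.png',cv2.resize(t[180:285,305:410],None,fx=5.5,fy=5.5,interpolation=cv2.INTER_CUBIC))
cv2.imwrite('pics/t_cart.png',cv2.resize(t[155:285,155:285],None,fx=4.5,fy=4.5,interpolation=cv2.INTER_CUBIC))
cv2.imwrite('pics/s_cart.png',cv2.resize(c['side']['image'][165:315,170:330],None,fx=4,fy=4,interpolation=cv2.INTER_CUBIC))
E
```

```text
(no output)
```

View pics/t_board.png

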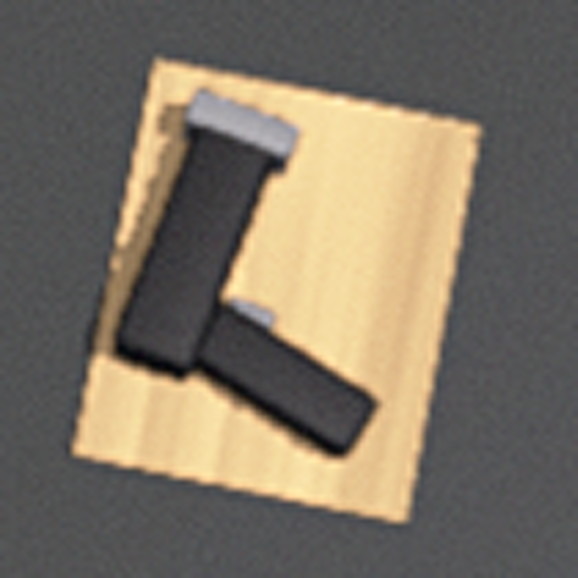

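View pics/t_cart.png

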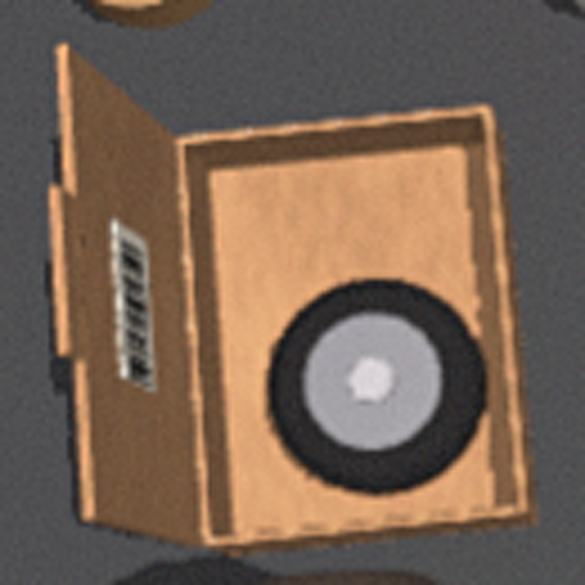

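View pics/s_cart.png

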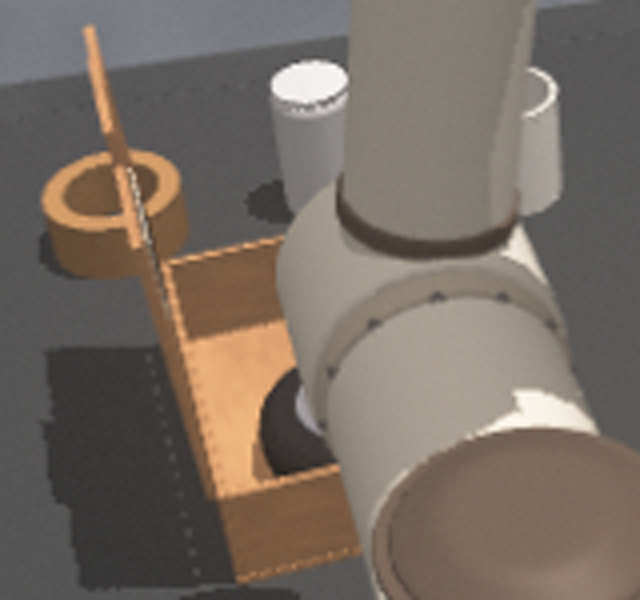

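```bash
python3 - <<'E'
from h import *
c=pickle.load(open('c0.pkl','rb'));t=c['top'];s=c['side']
def B(p): return (np.array(p)+.5)/5.5-.5+[305,180]
def C(p): return (np.array(p)+.5)/4.5-.5+[155,155]
def S(p): return (np.array(p)+.5)/4-.5+[170,165]
f=lambda a:np.round(a,4).tolist()
print('board',f(onz(t,B([(155,58),(482,128),(410,522),(72,455)]),.006)))
n=onz(t,B([(200,88),(298,130),(188,124),(122,335),(190,362),(195,135),(268,165)]),.056);print('scanner',f(n))
print('axis',f(n[0:2].mean(0)),f(n[3:5].mean(0)))
r=onz(t,C([(178,138),(205,543),(492,105),(530,510)]),.0805);print('rim',f(r))
for nm,a,b in [('tabback?',(50,187),(105,128)),('backfree',(62,43),(88,28)),('tabfront',(62,355),None)]:
    if b is None: continue
    o,d=rays(t,C([a]));o2,d2=rays(s,S([b]));print(nm,tri([(o,d[0]),(o2,d2[0])]))
E
```

```text
board [[0.6233, -0.2225, 0.006], [0.5852, -0.3993, 0.006], [0.3719, -0.357, 0.006], [0.407, -0.1783, 0.006]]
scanner [[0.5946, -0.2446, 0.056], [0.5723, -0.2957, 0.056], [0.5753, -0.2383, 0.056], [0.4638, -0.2039, 0.056], [0.4499, -0.2389, 0.056], [0.5694, -0.2419, 0.056], [0.5536, -0.2799, 0.056]]
axis [0.5835, -0.2702, 0.056] [0.4569, -0.2214, 0.056]
rim [[0.6172, 0.1727, 0.0805], [0.3621, 0.1453, 0.0805], [0.6393, -0.0248, 0.0805], [0.383, -0.0534, 0.0805]]
tabback? (array([0.54447468, 0.19406543, 0.246544  ]), [np.float64(0.006608388857715387), np.float64(0.006608388857715419)])
backfree (array([0.61949805, 0.19121789, 0.27620263]), [np.float64(0.0015793841516411604), np.float64(0.0015793841516411116)])
```

```bash
cat > lid.py <<'E'
from h import *
hx=np.array([-.1075,.9942,0]);
E
python3 - <<'E'
from h import *
c=pickle.load(open('c0.pkl','rb'));t=c['top'];s=c['side']
def C(p): return (np.array(p)+.5)/4.5-.5+[155,155]
def S(p): return (np.array(p)+.5)/4-.5+[170,165]
a=np.radians(96.15);X=np.array([np.cos(a),np.sin(a),0]);Y=np.array([-X[1],X[0],0]);Z=np.array([0,0,1.])
H=np.array([.4897,.159,.0805])
P=lambda ang,u,v,w:H+u*(np.cos(ang)*X*1-np.sin(ang)*Z)+v*Y+w*(np.sin(ang)*X+np.cos(ang)*Z)
# candidate angles: predict key points (u negative toward the free edge)
from scipy.optimize import brentq
obs={'lab_bl':((112,220),(-.14,-.045,0)),'lab_br':((145,232),(-.08,-.045,0)),'lab_fr':((155,390),(-.08,.045,0)),'lab_fl':((122,378),(-.14,.045,0)),
'free_back':((62,43),(-.2,-.13,.006)),'free_front':((85,522),(-.2,.13,.003)),'tab_b':((50,187),(-.225,-.045,.006)),'tab_f':((60,355),(-.225,.045,.006))}
for g in (1.57,1.62,1.67,1.72,1.77):
    print(g,{k:np.round(proj(t,P(g,*v[1]))[0]-C(v[0]),1).tolist() for k,v in obs.items()})
for g in (1.57,1.67,1.77):
    print(g,[ ((proj(s,P(g,*q))[0]+.5-[170,165])*4).round().tolist() for q in [(-.2,-.13,.006),(-.2,-.13,0),(-.225,-.045,.0),(-.225,.045,0),(-.2,.13,0),(0,.13,0),(0,-.13,0)]])
E
```

```text
1.57 {'lab_bl': [3.6, -0.6], 'lab_br': [2.1, 1.7], 'lab_fr': [2.1, -0.1], 'lab_fl': [3.6, -0.9], 'free_back': [3.9, -0.2], 'free_front': [6.3, -1.4], 'tab_b': [5.6, -1.0], 'tab_f': [5.6, -1.1]}
1.62 {'lab_bl': [0.9, -0.3], 'lab_br': [0.7, 1.9], 'lab_fr': [0.6, 0.1], 'lab_fl': [0.8, -0.6], 'free_back': [-0.1, 0.3], 'free_front': [2.2, -1.0], 'tab_b': [1.0, -0.4], 'tab_f': [0.9, -0.6]}
1.67 {'lab_bl': [-1.8, -0.0], 'lab_br': [-0.8, 2.0], 'lab_fr': [-0.9, 0.3], 'lab_fl': [-1.9, -0.3], 'free_back': [-4.0, 0.9], 'free_front': [-1.9, -0.5], 'tab_b': [-3.6, 0.2], 'tab_f': [-3.7, -0.0]}
1.72 {'lab_bl': [-4.4, 0.3], 'lab_br': [-2.3, 2.2], 'lab_fr': [-2.4, 0.5], 'lab_fl': [-4.6, 0.0], 'free_back': [-7.9, 1.5], 'free_front': [-5.9, -0.0], 'tab_b': [-8.0, 0.8], 'tab_f': [-8.2, 0.6]}
1.77 {'lab_bl': [-7.0, 0.7], 'lab_br': [-3.7, 2.4], 'lab_fr': [-3.8, 0.7], 'lab_fl': [-7.2, 0.4], 'free_back': [-11.6, 2.1], 'free_front': [-9.8, 0.5], 'tab_b': [-12.3, 1.5], 'tab_f': [-12.6, 1.2]}
1.57 [[108.0, 21.0], [117.0, 20.0], [126.0, 49.0], [144.0, 123.0], [172.0, 238.0], [228.0, 494.0], [168.0, 258.0]]
1.67 [[79.0, 29.0], [88.0, 27.0], [90.0, 58.0], [107.0, 133.0], [137.0, 248.0], [228.0, 494.0], [168.0, 258.0]]
1.77 [[51.0, 40.0], [59.0, 37.0], [56.0, 70.0], [70.0, 145.0], [103.0, 259.0], [228.0, 494.0], [168.0, 258.0]]
```

```bash
cat > plan.py <<'E'
from h import *
from scipy.spatial.transform import Rotation as Ro
def down(yaw,pitch=0):
    # tool x along yaw, tool z down; pitch>0 tips tool x downward
    x=np.array([np.cos(yaw),np.sin(yaw),0]);y=np.array([np.sin(yaw),-np.cos(yaw),0]);z=np.array([0,0,-1.])
    R=np.c_[x,y,z]
    return R@Ro.from_rotvec([0,-pitch,0]).as_matrix() if pitch else R
def rows(p0,R0,p1,R1,n,g):
    rv=(Ro.from_matrix(R0).inv()*Ro.from_matrix(R1)).as_rotvec()/n
    R=np.array(R0);out=[]
    for i in range(n):
        d=R.T@((p1-p0)/n); out.append([g,*d,*rv]); R=R@Ro.from_rotvec(rv).as_matrix()
    print('step mm',np.linalg.norm(p1-p0)/n*1e3,'deg',np.degrees(np.linalg.norm(rv)))
    print('; '.join(' '.join(f'{v:.4f}'.rstrip('0').rstrip('.') if abs(v)>5e-5 else '0' for v in r) for r in out))
def sim(p,R,txt):
    R=np.array(R);p=np.array(p,float)
    for r in txt.split(';'):
        v=list(map(float,r.split())); p=p+R@v[1:4]; R=R@Ro.from_rotvec(v[4:]).as_matrix()
    return p,R
E
python3 - <<'E'
from plan import *
from rig import robot
s=robot.read_state()
rows(s['tool_pos'],s['tcp_rot'],np.array([.525,-.249,.16]),down(np.radians(-21)),8,1)
print(down(0,.1)[:,0])
E
```

```text
step mm 59.30348494652724 deg 4.686497953212645
1 0.0541 -0.0234 0.0068 -0.0001 0 0.0818; 1 0.052 -0.0277 0.0068 -0.0001 0 0.0818; 1 0.0496 -0.0319 0.0068 -0.0001 0 0.0818; 1 0.0468 -0.0358 0.0068 -0.0001 0 0.0818; 1 0.0437 -0.0395 0.0068 -0.0001 0 0.0818; 1 0.0403 -0.0429 0.0068 -0.0001 0 0.0818; 1 0.0367 -0.0461 0.0068 -0.0001 0 0.0818; 1 0.0328 -0.0489 0.0068 -0.0001 0 0.0818
[ 0.99500417  0.         -0.09983342]
```

{"method": "apply_moves", "body": {
  "commands": "1 0.054 -0.023 0 0 0 0.082; 1 0.052 -0.028 0 0 0 0.082; 1 0.05 -0.032 0 0 0 0.082; 1 0.047 -0.036 0 0 0 0.082; 1 0.044 -0.04 0.01 0 0 0.082; 1 0.04 -0.043 0.01 0 0 0.082; 1 0.037 -0.046 0.015 0 0 0.082; 1 0.033 -0.049 0.015 0 0 0.082"
}}

```text
time: 1.25
tool_pos: [0.5277, -0.2475, 0.1643]
tcp_rot: [[0.932, -0.362, 0.0], [-0.362, -0.932, -0.0], [0.001, 0.0, -1.0]]
ft_force: [-0.6, -0.4, 0.3]
opening: 0.0921
```

```bash
python3 - <<'E'
from rig import robot, optics
import cv2,pickle
s=robot.read_state();c=optics.read_camera('wrist');pickle.dump((s,c),open('w1.pkl','wb'));cv2.imwrite('pics/w1.png',c['image']);print(s['tool_pos'],s['qvel'].round(3))
E
```

```text
[ 0.52767786 -0.24745202  0.16430016] [ 0.827  0.574 -0.412 -0.003 -0.168  1.476]
```

View pics/w1.png

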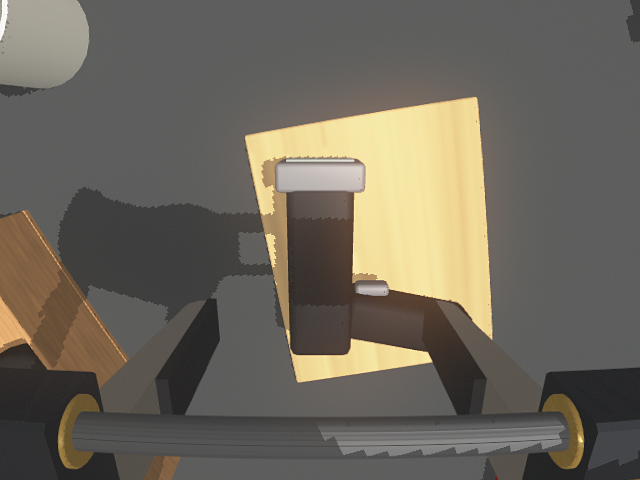

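```bash
python3 - <<'E'
from plan import *
from rig import robot
s,c=pickle.load(open('w1.pkl','rb'))
px=[(277,163),(364,163),(287,200),(354,200),(291,345),(351,345),(321,354)]
P=onz(c,px,.056,s);print(P.round(4))
m=[(P[i]+P[i+1])/2 for i in(0,2,4)];print(np.round(m,4))
d=m[0]-m[2];print('yaw',np.degrees(np.arctan2(d[1],d[0])), 'edges',[np.degrees(np.arctan2(*(P[a]-P[b])[[1,0]])) for a,b in((2,4),(3,5))], 'nose', np.degrees(np.arctan2(*(P[0]-P[1])[[1,0]]))-90)
y=np.arctan2(d[1],d[0]);u=np.array([np.cos(y),np.sin(y)])
print('from nose',m[0][:2]-.060*u,'rear',P[6][:2]+.084*u, np.linalg.norm(P[6]-m[0]))
st=robot.read_state();print(st['tool_pos'],st['qvel'].round(3))
E
```

```text
[[ 0.5943 -0.2422  0.056 ]
 [ 0.5737 -0.2953  0.056 ]
 [ 0.5693 -0.239   0.056 ]
 [ 0.5531 -0.2808  0.056 ]
 [ 0.4681 -0.2002  0.056 ]
 [ 0.4519 -0.2418  0.056 ]
 [ 0.453  -0.2183  0.056 ]]
[[ 0.584  -0.2687  0.056 ]
 [ 0.5612 -0.2599  0.056 ]
 [ 0.46   -0.221   0.056 ]]
yaw -21.05749339137015 edges [np.float64(-20.991382035711936), np.float64(-21.050962297327118)] nose -21.218545904648764
from nose [ 0.52799367 -0.24718239] rear [ 0.53134884 -0.2484538 ] 0.14041206085852206
[ 0.53079698 -0.24147261  0.16175358] [-0.077 -0.033  0.05  -0.028  0.044 -0.27 ]
```

```bash
python3 - <<'E'
from plan import *
R=np.array([[ 9.58867315e-01,  2.83854618e-01, -1.67048462e-04],[ 2.83854432e-01, -9.58865596e-01,  1.85218083e-03],[ 3.65573060e-04, -1.82341311e-03, -9.99998271e-01]])
t="1 0.054 -0.023 0 0 0 0.082; 1 0.052 -0.028 0 0 0 0.082; 1 0.05 -0.032 0 0 0 0.082; 1 0.047 -0.036 0 0 0 0.082; 1 0.044 -0.04 0.01 0 0 0.082; 1 0.04 -0.043 0.01 0 0 0.082; 1 0.037 -0.046 0.015 0 0 0.082; 1 0.033 -0.049 0.015 0 0 0.082"
p,R=sim([ 0.16313388, -0.55072799,  0.21364094],R,t);print(p,R)
E
```

```text
[ 0.5262393  -0.24811794  0.16414069] [[ 9.32980943e-01 -3.59925732e-01 -1.67048462e-04]
 [-3.59924831e-01 -9.32979467e-01  1.85218083e-03]
 [-8.22500328e-04 -1.66792453e-03 -9.99998271e-01]]
```

{"method": "apply_moves", "body": {
  "commands": "1 0.001 0 0.015 0 0 0; 1 0.001 -0.001 0.015 0 0 0; 1 0.001 0 0.015 0 0 0; 1 0 0 0.015 0 0 0; 1 0 0 0.015 0 0 0; 1 0 0 0.01 0 0 0; 1 0 0 0.005 0 0 0; 1 0 0 0 0 0 0"
}}

```text
time: 2.3
tool_pos: [0.5295, -0.2489, 0.0744]
tcp_rot: [[0.933, -0.36, -0.0], [-0.36, -0.933, 0.0], [-0.0, -0.0, -1.0]]
ft_force: [0.8, -0.0, 0.1]
opening: 0.0919
```

{"method": "apply_moves", "body": {
  "commands": "1 0 -0.001 0.015 0 0 0; 1 0 0 0.015 0 0 0; 1 0 0 0.015 0 0 0; 1 0 0 0.01 0 0 0; 1 0 0 0.005 0 0 0; 1 0 0 0 0 0 0; -1 0 0 0 0 0 0; -1 0 0 0 0 0 0",
  "force": 30
}}

```text
time: 3.3
tool_pos: [0.5302, -0.2483, 0.0152]
tcp_rot: [[0.933, -0.36, 0.001], [-0.36, -0.933, -0.001], [0.001, 0.0, -1.0]]
ft_force: [-0.0, -0.2, 0.2]
opening: 0.0738
```

{"method": "apply_moves", "body": {
  "commands": "-1 0 0 0 0 0 0; -1 0 0 0 0 0 0; -1 0 0 0 0 0 0; -1 0 0 0 0 0 0; -1 0 0 0 0 0 0; -1 0 0 0 0 0 0; -1 0 0 0 0 0 0; -1 0 0 0 0 0 0"
}}

```text
time: 4.3
tool_pos: [0.5299, -0.248, 0.0147]
tcp_rot: [[0.933, -0.36, 0.0], [-0.36, -0.933, 0.0], [0.0, -0.0, -1.0]]
ft_force: [-0.4, -0.4, 1.0]
opening: 0.046
```

```bash
cat > aim.py <<'E'
from plan import *
a=np.radians(96.15);ANG=1.635
X=np.array([np.cos(a),np.sin(a),0]);Z=np.array([0,0,1.]);H=np.array([.4897,.159,.0805])
lz=np.sin(ANG)*X+np.cos(ANG)*Z; lab=H-.11*(np.cos(ANG)*X-np.sin(ANG)*Z)
R1=down(a,np.pi/2-np.arccos(lz@-Z) if 0 else ANG-np.pi/2)
win=lab-.10*lz
p1=win+R1@np.array([.014-.075,0,-(.0087-.025)])
E
python3 - <<'E'
from aim import *
from rig import robot
print('lab',lab,'lz',lz,'R',R1,'p',p1)
s=robot.read_state()
p=s['tool_pos']+[0,0,.19];
print('via');rows(p,s['tcp_rot'],np.array([p1[0],p1[1]-.05,.22]),R1,16,-1)
E
```

```text
lab [0.48894391 0.16601694 0.19027336] lz [-0.10691103  0.99219634 -0.06415957] R [[-0.10691103  0.99424483  0.00687353]
 [ 0.99219634  0.10713175 -0.06379032]
 [-0.06415957  0.         -0.99793965]] p [0.50626863 0.00523354 0.18433664]
via
step mm 12.82454749122185 deg 7.330349315074381
-1 -0.006 -0.0113 -0.001 -0.0041 -0.0025 -0.1278; -1 -0.0045 -0.012 -0.001 -0.0041 -0.0025 -0.1278; -1 -0.0029 -0.0124 -0.001 -0.0041 -0.0025 -0.1278; -1 -0.0013 -0.0127 -0.0011 -0.0041 -0.0025 -0.1278; -1 0.0003 -0.0128 -0.0011 -0.0041 -0.0025 -0.1278; -1 0.002 -0.0126 -0.0012 -0.0041 -0.0025 -0.1278; -1 0.0035 -0.0123 -0.0012 -0.0041 -0.0025 -0.1278; -1 0.0051 -0.0117 -0.0013 -0.0041 -0.0025 -0.1278; -1 0.0065 -0.011 -0.0014 -0.0041 -0.0025 -0.1278; -1 0.0079 -0.01 -0.0014 -0.0041 -0.0025 -0.1278; -1 0.0091 -0.0089 -0.0015 -0.0041 -0.0025 -0.1278; -1 0.0101 -0.0077 -0.0015 -0.0041 -0.0025 -0.1278; -1 0.011 -0.0063 -0.0016 -0.0041 -0.0025 -0.1278; -1 0.0117 -0.0049 -0.0017 -0.0041 -0.0025 -0.1278; -1 0.0123 -0.0033 -0.0017 -0.0041 -0.0025 -0.1278; -1 0.0126 -0.0017 -0.0017 -0.0041 -0.0025 -0.1278
```

{"method": "apply_moves", "body": {
  "commands": "-1 0 0 -0.005 0 0 0; -1 0 0 -0.01 0 0 0; -1 0 0 -0.02 0 0 0; -1 0 0 -0.03 0 0 0; -1 0 0 -0.035 0 0 0; -1 0 0 -0.035 0 0 0; -1 0 0 -0.035 0 0 0; -1 0 0 -0.02 0 0 0"
}}

```text
time: 5.3
tool_pos: [0.5307, -0.2487, 0.2087]
tcp_rot: [[0.933, -0.36, 0.004], [-0.36, -0.933, -0.003], [0.005, 0.001, -1.0]]
ft_force: [-0.1, -0.4, -3.1]
opening: 0.0459
```

{"method": "apply_moves", "body": {
  "commands": "-1 -0.006 -0.011 0 0 0 -0.128; -1 -0.004 -0.012 0 0 0 -0.128; -1 -0.003 -0.012 0 0 0 -0.128; -1 -0.001 -0.013 0 0 0 -0.128; -1 0 -0.013 0 0 0 -0.128; -1 0.002 -0.013 0 0 0 -0.128; -1 0.004 -0.012 0 0 0 -0.128; -1 0.005 -0.012 0 0 0 -0.128"
}}

```text
time: 6.3
tool_pos: [0.5182, -0.146, 0.2061]
tcp_rot: [[0.79, 0.613, 0.001], [0.613, -0.79, -0.001], [0.001, 0.001, -1.0]]
ft_force: [-0.2, 1.1, -1.9]
opening: 0.0456
```

{"method": "apply_moves", "body": {
  "commands": "-1 0.007 -0.011 0 0 0 -0.128; -1 0.008 -0.01 0 0 0 -0.128; -1 0.009 -0.009 0 0 0 -0.128; -1 0.01 -0.008 0 0 0 -0.128; -1 0.011 -0.006 0 0 0 -0.128; -1 0.012 -0.005 0 0 0 -0.128; -1 0.012 -0.003 0 0 0 -0.128; -1 0.012 -0.002 0 0 0 -0.128"
}}

```text
time: 7.3
tool_pos: [0.5065, -0.0452, 0.2061]
tcp_rot: [[-0.113, 0.994, 0.001], [0.994, 0.113, -0.001], [-0.001, 0.001, -1.0]]
ft_force: [0.2, 0.1, -2.5]
opening: 0.0458
```

```bash
python3 - <<'E'
from aim import *
from rig import robot, optics
s=robot.read_state();print(s['time'],s['tool_pos'],s['qvel'].round(2),s['joint_pos'].round(2))
for n in('top','side','wrist'):
    s=robot.read_state();c=optics.read_camera(n);cv2.imwrite(f'pics/{n}2.png',c['image']);pickle.dump((s,c),open(f'{n}2.pkl','wb'))
s=robot.read_state();print(s['tool_pos'],s['tcp_rot'])
rows(s['tool_pos'],s['tcp_rot'],p1,R1,8,-1)
E
```

```text
7.3 [ 0.50646082 -0.04520385  0.20608303] [ 0.17 -0.06  0.06  0.    0.   -0.84] [-0.33 -0.01  1.79 -0.    1.36 -0.44]
[ 0.50650735 -0.04542815  0.20572553] [[-1.07555411e-01  9.94198311e-01  1.24603229e-03]
 [ 9.94198796e-01  1.07556260e-01 -6.35768634e-04]
 [-7.66098676e-04  1.17042345e-03 -9.99999022e-01]]
step mm 6.874032560899452 deg 0.4544275313259711
-1 0.0063 0.0006 0.0027 0.0001 -0.0079 0; -1 0.0063 0.0006 0.0026 0.0001 -0.0079 0; -1 0.0063 0.0006 0.0026 0.0001 -0.0079 0; -1 0.0064 0.0006 0.0025 0.0001 -0.0079 0; -1 0.0064 0.0006 0.0025 0.0001 -0.0079 0; -1 0.0064 0.0006 0.0024 0.0001 -0.0079 0; -1 0.0064 0.0006 0.0024 0.0001 -0.0079 0; -1 0.0064 0.0006 0.0023 0.0001 -0.0079 0
```

View pics/wrist2.png

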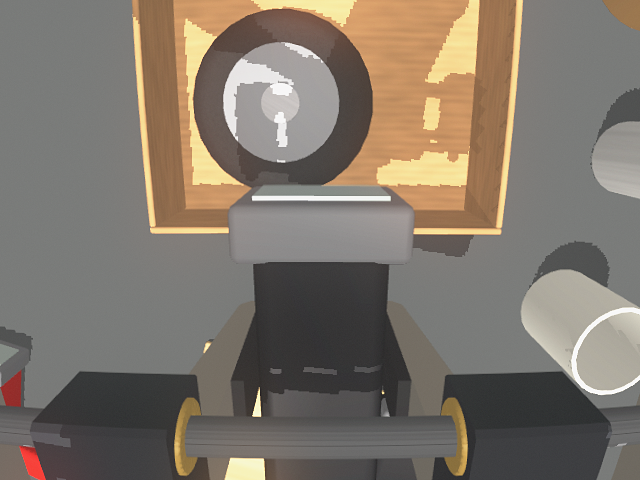

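View pics/top2.png

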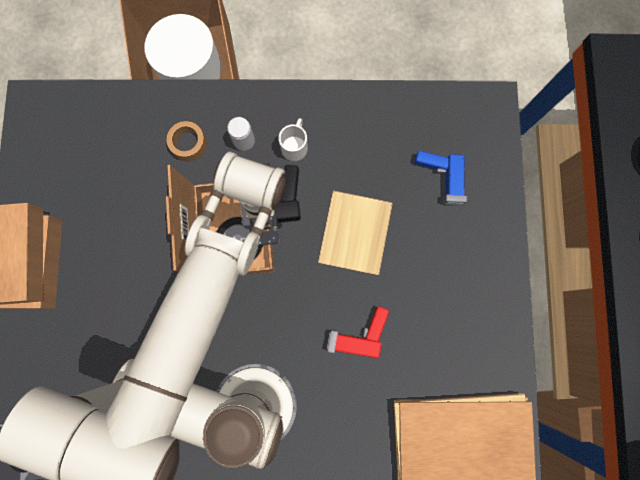

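View pics/side2.png

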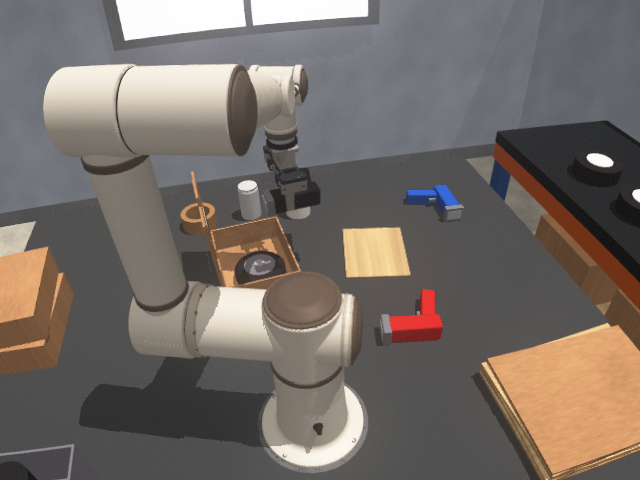

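```bash
python3 - <<'E'
from aim import *
s,c=pickle.load(open('side2.pkl','rb'))
cv2.imwrite('pics/s2c.png',cv2.resize(c['image'][165:315,170:310],None,fx=4,fy=4,interpolation=cv2.INTER_CUBIC))
Y=np.array([-X[1],X[0],0])
P=lambda ang,u,v,w:H+u*(np.cos(ang)*X*1-np.sin(ang)*Z)+v*Y+w*(np.sin(ang)*X+np.cos(ang)*Z)
for g in(1.6,1.635,1.67):print(g,[((proj(c,P(g,*q))[0]+.5-[170,165])*4).round().tolist() for q in [(-.2,-.13,.006),(-.2,-.13,0),(-.225,-.045,.0),(-.225,.045,0),(-.2,.13,0),(0,.13,0),(0,-.13,0)]])
E
```

```text
1.6 [[100.0, 24.0], [108.0, 22.0], [115.0, 51.0], [133.0, 126.0], [162.0, 241.0], [228.0, 494.0], [168.0, 258.0]]
1.635 [[89.0, 26.0], [98.0, 24.0], [103.0, 54.0], [120.0, 129.0], [149.0, 244.0], [228.0, 494.0], [168.0, 258.0]]
1.67 [[79.0, 29.0], [88.0, 27.0], [90.0, 58.0], [107.0, 133.0], [137.0, 248.0], [228.0, 494.0], [168.0, 258.0]]
```

View pics/s2c.png

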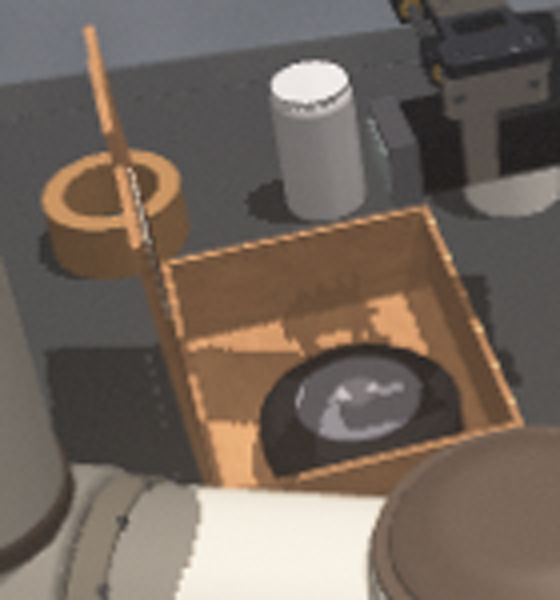

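{"method": "apply_moves", "body": {
  "commands": "-1 0.006 0.001 0.003 0 -0.008 0; -1 0.007 0.001 0.003 0 -0.008 0; -1 0.007 0 0.003 0 -0.008 0; -1 0.007 0.001 0.003 0 -0.008 0; -1 0.007 0 0.003 0 -0.008 0; -1 0.007 0.001 0.002 0 -0.009 0; -1 0.006 0 0.002 0 -0.009 0; -1 0.004 0 0.001 0 -0.009 0"
}}

```text
time: 8.45
tool_pos: [0.5048, 0.0055, 0.1831]
tcp_rot: [[-0.109, 0.994, 0.007], [0.992, 0.109, -0.067], [-0.067, -0.0, -0.998]]
ft_force: [-0.2, 0.3, -2.6]
opening: 0.0457
```

```bash
python3 - <<'E'
from aim import *
from rig import robot, optics
for n in('side','top','wrist'):
    s=robot.read_state();c=optics.read_camera(n);pickle.dump((s,c),open(f'{n}3.pkl','wb'));cv2.imwrite(f'pics/{n}3.png',c['image'])
    if n=='side': cv2.imwrite('pics/s3c.png',cv2.resize(c['image'][165:315,170:310],None,fx=4,fy=4,interpolation=cv2.INTER_CUBIC))
    if n=='top': cv2.imwrite('pics/t3c.png',cv2.resize(c['image'][135:285,155:315],None,fx=4,fy=4,interpolation=cv2.INTER_CUBIC))
s=robot.read_state();print(s['time'],s['tool_pos'],s['tcp_rot'],p1)
rows(s['tool_pos'],s['tcp_rot'],p1,R1,1,-1)
E
```

```text
8.6 [0.5048865  0.00526952 0.18322863] [[-1.09076239e-01  9.94006781e-01  7.27273761e-03]
 [ 9.91767508e-01  1.09318411e-01 -6.66835395e-02]
 [-6.70789345e-02 -6.07248210e-05 -9.97747670e-01]] [0.50626863 0.00523354 0.18433664]
step mm 1.7717916827213145 deg 0.20975065094063633
-1 -0.0003 0.0014 -0.0011 0.0001 0.0029 0.0022
```

View pics/s3c.png

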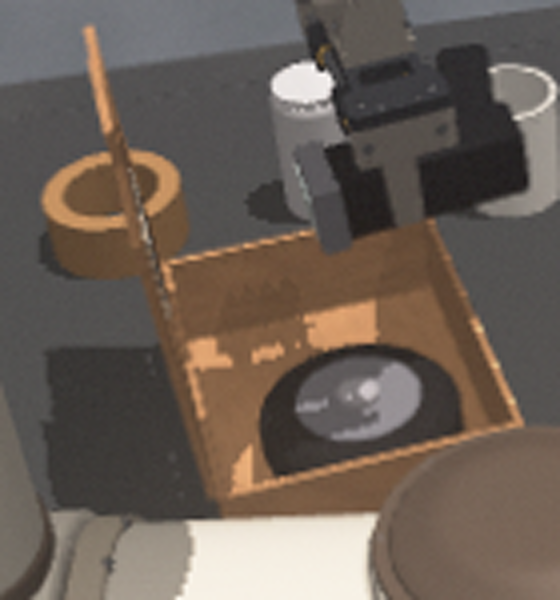

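View pics/wrist3.png

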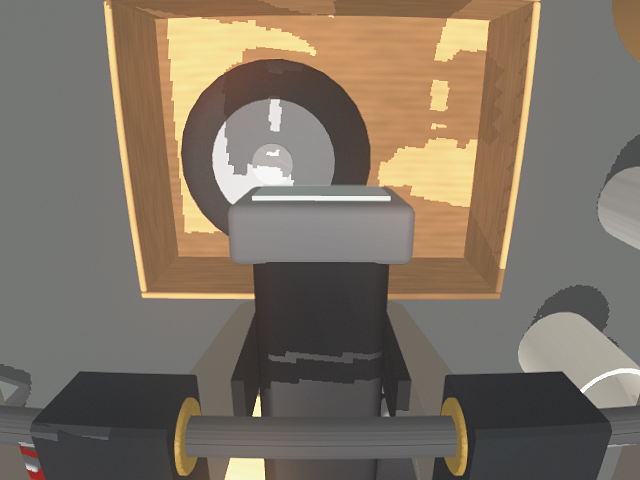

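View pics/t3c.png

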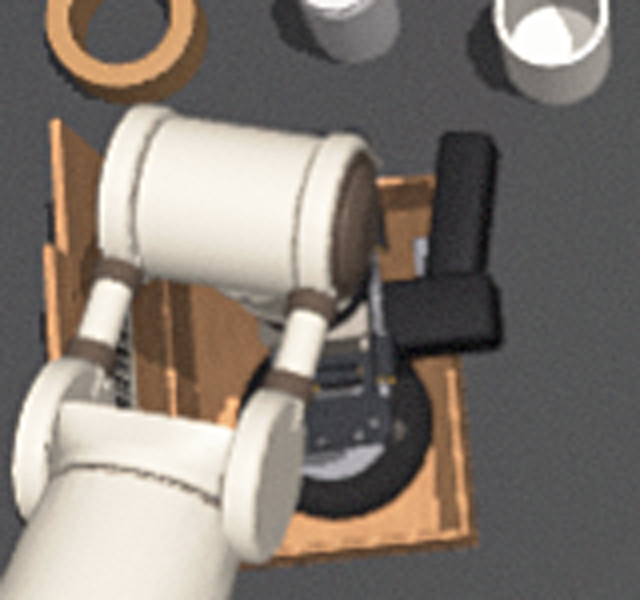

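```bash
python3 - <<'E'
from aim import *
s,c=pickle.load(open('wrist3.pkl','rb'))
T=lambda x,y,z:s['tool_pos']+s['tcp_rot']@np.array([x-.014,-y,-(z-.0087)])
print(proj(c,[T(.075,.03,.05),T(.075,-.03,.05),T(.054,.03,.05),T(.054,-.03,.05)],s).round(1))
s,c=pickle.load(open('side3.pkl','rb'))
print(((proj(c,[T(.075,.03,.05),T(.075,-.03,.05),T(.075,.03,0),T(.075,-.03,0)],s)+.5-[170,165])*4).round(0))
w=T(.075,0,.025);print('win',w,'dist',(lab-w)@lz,'lateral',(lab-w)-((lab-w)@s['tcp_rot'][:,0])*s['tcp_rot'][:,0])
E
```

```text
[[223.3 198.7]
 [416.1 198.8]
 [227.4 263. ]
 [412.  263.1]]
[[309. 197.]
 [291. 147.]
 [324. 258.]
 [306. 207.]]
win [0.49807558 0.06704188 0.19523032] dist 0.09949700130363233 lateral [0.00169436 0.00030551 0.00175762]
```

{"method": "apply_moves", "body": {
  "commands": "-1 0 0.001 -0.001 0 0.003 0.002; -1 0 0 0 0 0 0; -1 0 0 0 0 0 0; -1 0 0 0 0 0 0; -1 0 0 0 0 0 0; -1 0 0 0 0 0 0; -1 0 0 0 0 0 0; -1 0 0 0 0 0 0"
}}

```text
time: 9.6
tool_pos: [0.5059, 0.0052, 0.1842]
tcp_rot: [[-0.107, 0.994, 0.007], [0.992, 0.107, -0.064], [-0.064, 0.0, -0.998]]
ft_force: [-0.7, 0.1, -3.2]
opening: 0.046
```

{"method": "apply_moves", "body": {
  "commands": "-1 0 0 0 0 0 0; -1 0 0 0 0 0 0; -1 0 0 0 0 0 0; -1 0 0 0 0 0 0; -1 0 0 0 0 0 0; -1 0 0 0 0 0 0; -1 0 0 0 0 0 0; -1 0 0 0 0 0 0"
}}

```text
time: 10.6
tool_pos: [0.5059, 0.0052, 0.1843]
tcp_rot: [[-0.107, 0.994, 0.007], [0.992, 0.107, -0.064], [-0.064, 0.0, -0.998]]
ft_force: [-0.8, 0.0, -2.3]
opening: 0.0458
```

{"method": "apply_moves", "body": {
  "commands": "-1 0 0 0 0 0 0; -1 0 0 0 0 0 0; -1 0 0 0 0 0 0; -1 0 0 0 0 0 0; -1 0 0 0 0 0 0; -1 0 0 0 0 0 0; -1 0 0 0 0 0 0; -1 0 0 0 0 0 0"
}}

```text
time: 11.6
tool_pos: [0.5059, 0.0052, 0.1842]
tcp_rot: [[-0.107, 0.994, 0.007], [0.992, 0.107, -0.064], [-0.064, 0.0, -0.998]]
ft_force: [-0.6, -0.5, -2.9]
opening: 0.0459
```

{"method": "apply_moves", "body": {
  "commands": "-1 0 0 0 0 0 0; -1 0 0 0 0 0 0; -1 0 0 0 0 0 0; -1 0 0 0 0 0 0; -1 0 0 0 0 0 0; -1 0 0 0 0 0 0; -1 0 0 0 0 0 0; -1 0 0 0 0 0 0"
}}

```text
time: 12.6
tool_pos: [0.5059, 0.0052, 0.1843]
tcp_rot: [[-0.107, 0.994, 0.007], [0.992, 0.107, -0.064], [-0.064, 0.0, -0.998]]
ft_force: [0.4, -0.9, -1.5]
opening: 0.0456
```

```bash
python3 - <<'E'
from aim import *
from rig import robot
s=robot.read_state();print(s['tool_pos'],s['qvel'].round(3))
# back off to vertical then reverse to the board
pm=np.array([.5065,-.045,.206]);rows(s['tool_pos'],s['tcp_rot'],pm,down(a),8,-1)
Rb=down(np.radians(-21.05))
rows(pm,down(a),np.array([.5299,-.248,.18]),Rb,16,-1)
E
```

```text
[0.50592995 0.00518503 0.18427043] [ 0.001  0.001  0.001  0.001  0.    -0.   ]
step mm 6.836295465117751 deg 0.45852040888707596
-1 -0.0064 -0.0006 -0.0023 0 0.008 0; -1 -0.0064 -0.0006 -0.0024 0 0.008 0; -1 -0.0064 -0.0006 -0.0024 0 0.008 0; -1 -0.0063 -0.0006 -0.0025 0 0.008 0; -1 -0.0063 -0.0006 -0.0025 0 0.008 0; -1 -0.0063 -0.0006 -0.0026 0 0.008 0; -1 -0.0063 -0.0006 -0.0026 0 0.008 0; -1 -0.0063 -0.0006 -0.0027 0 0.008 0
step mm 12.874478144763772 deg 7.325000000000001
-1 -0.0128 0.0001 0.0016 0 0 0.1278; -1 -0.0127 0.0017 0.0016 0 0 0.1278; -1 -0.0123 0.0033 0.0016 0 0 0.1278; -1 -0.0118 0.0049 0.0016 0 0 0.1278; -1 -0.0111 0.0063 0.0016 0 0 0.1278; -1 -0.0102 0.0077 0.0016 0 0 0.1278; -1 -0.0091 0.0089 0.0016 0 0 0.1278; -1 -0.0079 0.01 0.0016 0 0 0.1278; -1 -0.0066 0.011 0.0016 0 0 0.1278; -1 -0.0051 0.0117 0.0016 0 0 0.1278; -1 -0.0036 0.0123 0.0016 0 0 0.1278; -1 -0.002 0.0126 0.0016 0 0 0.1278; -1 -0.0004 0.0128 0.0016 0 0 0.1278; -1 0.0013 0.0127 0.0016 0 0 0.1278; -1 0.0029 0.0124 0.0016 0 0 0.1278; -1 0.0044 0.012 0.0016 0 0 0.1278
```

{"method": "apply_moves", "body": {
  "commands": "-1 -0.006 -0.001 -0.002 0 0.008 0; -1 -0.006 0 -0.002 0 0.008 0; -1 -0.006 -0.001 -0.002 0 0.008 0; -1 -0.006 -0.001 -0.002 0 0.008 0; -1 -0.006 -0.001 -0.003 0 0.008 0; -1 -0.006 0 -0.003 0 0.008 0; -1 -0.006 -0.001 -0.003 0 0.008 0; -1 -0.006 0 -0.003 0 0.008 0"
}}

```text
time: 13.6
tool_pos: [0.506, -0.0428, 0.2062]
tcp_rot: [[-0.107, 0.994, 0.0], [0.994, 0.107, 0.0], [0.0, 0.0, -1.0]]
ft_force: [-0.5, -0.4, -2.5]
opening: 0.0457
```

{"method": "apply_moves", "body": {
  "commands": "-1 -0.013 0 0.002 0 0 0.128; -1 -0.013 0.002 0.002 0 0 0.128; -1 -0.012 0.003 0.002 0 0 0.128; -1 -0.012 0.005 0.001 0 0 0.128; -1 -0.011 0.006 0.002 0 0 0.128; -1 -0.01 0.008 0.001 0 0 0.128; -1 -0.009 0.009 0.002 0 0 0.128; -1 -0.008 0.01 0.001 0 0 0.128"
}}

```text
time: 14.6
tool_pos: [0.5178, -0.1447, 0.1929]
tcp_rot: [[0.796, 0.605, 0.0], [0.605, -0.796, 0.0], [0.0, -0.0, -1.0]]
ft_force: [0.3, -0.8, -1.9]
opening: 0.0457
```

{"method": "apply_moves", "body": {
  "commands": "-1 -0.007 0.011 0.002 0 0 0.128; -1 -0.005 0.012 0.002 0 0 0.128; -1 -0.004 0.012 0.002 0 0 0.128; -1 -0.002 0.013 0.002 0 0 0.128; -1 0 0.013 0.001 0 0 0.128; -1 0.001 0.013 0.001 0 0 0.128; -1 0.003 0.012 0.001 0 0 0.128; -1 0.004 0.012 0.001 0 0 0.126"
}}

```text
time: 15.6
tool_pos: [0.5288, -0.247, 0.1809]
tcp_rot: [[0.931, -0.364, 0.0], [-0.364, -0.931, 0.0], [0.0, -0.0, -1.0]]
ft_force: [-0.2, 0.8, -2.6]
opening: 0.046
```

{"method": "apply_moves", "body": {
  "commands": "-1 0 0 0.01 0 0 0; -1 0 0 0.015 0 0 0; -1 0 0 0.02 0 0 0; -1 0 0 0.02 0 0 0; -1 0 0 0.02 0 0 0; -1 0 0 0.01 0 0 0; -1 0 0 0.005 0 0 0; -1 0 0 0 0 0 0"
}}

```text
time: 16.6
tool_pos: [0.5288, -0.2462, 0.081]
tcp_rot: [[0.933, -0.36, 0.0], [-0.36, -0.933, 0.0], [0.0, -0.0, -1.0]]
ft_force: [1.1, -0.3, -2.6]
opening: 0.0458
```

```bash
python3 - <<'E'
from plan import *
from rig import robot
s=robot.read_state();print(s['time'],s['tool_pos'],s['qvel'].round(3),s['tcp_rot'])
rows(s['tool_pos'],s['tcp_rot'],np.array([.5299,-.248,.0152]),down(np.radians(-21.05)),1,-1)
E
```

```text
16.6 [ 0.52881952 -0.24624619  0.08099098] [-0.    -0.009 -0.012  0.     0.003  0.002] [[ 9.33141904e-01 -3.59508205e-01  1.94366021e-04]
 [-3.59508219e-01 -9.33141918e-01  4.15704705e-05]
 [ 1.66426156e-04 -1.08667330e-04 -9.99999980e-01]]
step mm 65.82321878356417 deg 0.02301238075385874
-1 0.0016 0.0013 0.0658 -0.0001 -0.0002 -0.0003
```

{"method": "apply_moves", "body": {
  "commands": "-1 0.001 0.001 0.01 0 0 0; -1 0.001 0 0.012 0 0 0; -1 0 0 0.012 0 0 0; -1 0 0 0.012 0 0 0; -1 0 0 0.009 0 0 0; -1 0 0 0.006 0 0 0; -1 0 0 0.003 0 0 0; -1 0 0 0 0 0 0"
}}

```text
time: 17.6
tool_pos: [0.5303, -0.2481, 0.017]
tcp_rot: [[0.933, -0.36, 0.0], [-0.36, -0.933, -0.0], [0.0, -0.0, -1.0]]
ft_force: [0.2, 0.1, -3.2]
opening: 0.046
```

{"method": "apply_moves", "body": {
  "commands": "-1 0 0 0.0005 0 0 0; -1 0 0 0.0005 0 0 0; -1 0 0 0.0005 0 0 0; -1 0 0 0.0005 0 0 0; -1 0 0 0.0005 0 0 0; -1 0 0 0.0003 0 0 0; -1 0 0 0 0 0 0; -1 0 0 0 0 0 0"
}}

```text
time: 18.6
tool_pos: [0.5303, -0.248, 0.0147]
tcp_rot: [[0.933, -0.36, 0.0], [-0.36, -0.933, 0.0], [0.0, -0.0, -1.0]]
ft_force: [-3.1, 2.9, 6.0]
opening: 0.046
```

{"method": "apply_moves", "body": {
  "commands": "-0.2 0 0 0 0 0 0; 0 0 0 0 0 0 0; 0.5 0 0 0 0 0 0; 1 0 0 0 0 0 0; 1 0 0 0 0 0 0; 1 0 0 0 0 0 0; 1 0 0 0 0 0 0; 1 0 0 0 0 0 0"
}}

```text
time: 19.6
tool_pos: [0.5303, -0.248, 0.0141]
tcp_rot: [[0.933, -0.36, 0.0], [-0.36, -0.933, -0.0], [0.0, -0.0, -1.0]]
ft_force: [-0.3, -0.7, -0.2]
opening: 0.092
```

{"method": "apply_moves", "body": {
  "commands": "1 0 0 -0.01 0 0 0; 1 0 0 -0.02 0 0 0; 1 0 0 -0.03 0 0 0; 1 0 0 -0.04 0 0 0; 1 0 0 -0.05 0 0 0; 1 0 0 -0.05 0 0 0; 1 0 0 -0.05 0 0 0; 1 0 0 -0.03 0 0 0"
}}

```text
time: 20.6
tool_pos: [0.5309, -0.2485, 0.2995]
tcp_rot: [[0.933, -0.36, 0.005], [-0.36, -0.933, -0.004], [0.006, 0.002, -1.0]]
ft_force: [0.3, -0.1, -0.3]
opening: 0.0914
```

```bash
python3 - <<'E'
from rig import robot, optics
import cv2,pickle
s=robot.read_state();c=optics.read_camera('wrist');pickle.dump((s,c),open('w4.pkl','wb'));cv2.imwrite('pics/w4.png',c['image']);print(s['tool_pos'],s['joint_pos'].round(2))
E
```

```text
[ 0.53090131 -0.24845408  0.29954563] [-0.64  0.14  1.45  0.    1.54  1.3 ]
```

View pics/w4.png

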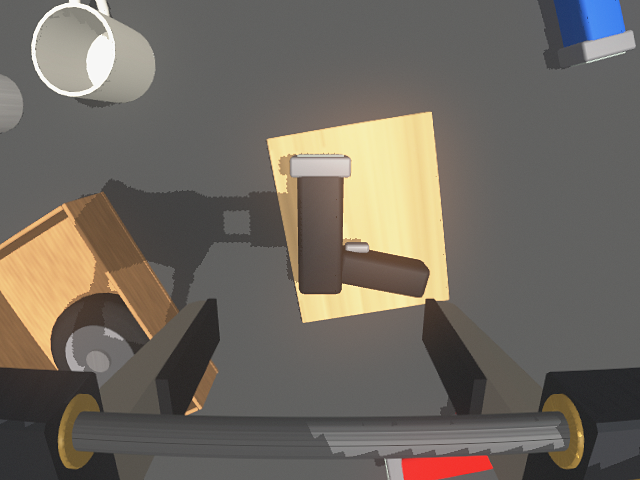

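```bash
python3 - <<'E'
from aim import *
from rig import robot
s=robot.read_state();print(s['tool_pos'],s['tcp_rot'][:,0])
rows(s['tool_pos']+[0,0,.08],down(np.radians(-21.05)),np.array([.480,.249,.38]),down(a),16,-1)
E
```

```text
[ 0.53208547 -0.24930944  0.30334351] [ 0.93300009 -0.35968353  0.0117726 ]
step mm 31.314706101193163 deg 7.325000000000001
-1 -0.0142 -0.0279 0.0002 0 0 -0.1278; -1 -0.0106 -0.0295 0.0002 0 0 -0.1278; -1 -0.0067 -0.0306 0.0002 0 0 -0.1278; -1 -0.0028 -0.0312 0.0002 0 0 -0.1278; -1 0.0012 -0.0313 0.0002 0 0 -0.1278; -1 0.0052 -0.0309 0.0002 0 0 -0.1278; -1 0.0091 -0.03 0.0002 0 0 -0.1278; -1 0.0129 -0.0285 0.0002 0 0 -0.1278; -1 0.0164 -0.0267 0.0002 0 0 -0.1278; -1 0.0197 -0.0244 0.0002 0 0 -0.1278; -1 0.0226 -0.0217 0.0002 0 0 -0.1278; -1 0.0252 -0.0186 0.0002 0 0 -0.1278; -1 0.0274 -0.0152 0.0002 0 0 -0.1278; -1 0.0291 -0.0116 0.0002 0 0 -0.1278; -1 0.0303 -0.0078 0.0002 0 0 -0.1278; -1 0.0311 -0.0039 0.0002 0 0 -0.1278
```

{"method": "apply_moves", "body": {
  "commands": "-1 0 0 -0.01 0 0 0; -1 0 0 -0.02 0 0 0; -1 0 0 -0.02 0 0 0; -1 0 0 -0.02 0 0 0; -1 0 0 -0.01 0 0 0; -1 0 0 0 0 0 0; -1 0 0 0 0 0 0; -1 0 0 0 0 0 0",
  "force": 20
}}

```text
time: 21.65
tool_pos: [0.5299, -0.2478, 0.373]
tcp_rot: [[0.933, -0.36, -0.001], [-0.36, -0.933, 0.001], [-0.002, -0.001, -1.0]]
ft_force: [-0.3, 0.7, -0.4]
opening: 0.014
```

{"method": "apply_moves", "body": {
  "commands": "-1 -0.014 -0.028 0 0 0 -0.128; -1 -0.011 -0.03 0 0 0 -0.128; -1 -0.007 -0.031 0 0 0 -0.128; -1 -0.003 -0.031 0 0 0 -0.128; -1 0.001 -0.031 0 0 0 -0.128; -1 0.005 -0.031 0 0 0 -0.128; -1 0.009 -0.03 0 0 0 -0.128; -1 0.013 -0.029 0 0 0 -0.128"
}}

```text
time: 22.65
tool_pos: [0.5026, 0.0033, 0.3737]
tcp_rot: [[0.79, 0.613, -0.001], [0.613, -0.79, 0.0], [-0.0, -0.0, -1.0]]
ft_force: [-0.4, 0.6, 0.5]
opening: 0.0003
```

{"method": "apply_moves", "body": {
  "commands": "-1 0.016 -0.027 0 0 0 -0.128; -1 0.02 -0.024 0 0 0 -0.128; -1 0.023 -0.022 0 0 0 -0.128; -1 0.025 -0.019 0 0 0 -0.128; -1 0.027 -0.015 0 0 0 -0.128; -1 0.029 -0.012 0 0 0 -0.128; -1 0.03 -0.008 0 0 0 -0.128; -1 0.03 -0.004 0 0 0 -0.128"
}}

```text
time: 23.65
tool_pos: [0.4751, 0.2511, 0.3736]
tcp_rot: [[-0.113, 0.994, -0.001], [0.994, 0.113, -0.0], [-0.0, -0.001, -1.0]]
ft_force: [0.0, 0.1, 0.9]
opening: 0.0005
```

```bash
python3 - <<'E'
from aim import *
from rig import robot
s=robot.read_state();print(s['time'],s['tool_pos'],s['tcp_rot'].round(3),s['qvel'].round(2),s['joint_pos'].round(2))
p=H+.075*X;p[2]=.245
rows(s['tool_pos'],s['tcp_rot'],p,down(a),8,-1)
E
```

```text
23.65 [0.47514075 0.25112797 0.37361973] [[-0.113  0.994 -0.001]
 [ 0.994  0.113 -0.   ]
 [-0.    -0.001 -1.   ]] [ 0.46  0.22 -0.22 -0.   -0.   -0.56] [ 0.26  0.01  1.45 -0.    1.69  0.15]
step mm 16.247086656342642 deg 0.04336172347189618
-1 -0.0023 0.0006 0.0161 -0.0001 0 0.0008; -1 -0.0023 0.0006 0.0161 -0.0001 0 0.0008; -1 -0.0023 0.0006 0.0161 -0.0001 0 0.0008; -1 -0.0023 0.0006 0.0161 -0.0001 0 0.0008; -1 -0.0023 0.0006 0.0161 -0.0001 0 0.0008; -1 -0.0023 0.0006 0.0161 -0.0001 0 0.0008; -1 -0.0023 0.0006 0.0161 -0.0001 0 0.0008; -1 -0.0023 0.0006 0.0161 -0.0001 0 0.0008
```

{"method": "apply_moves", "body": {
  "commands": "-1 -0.002 0 0.01 0 0 0; -1 -0.002 0.001 0.016 0 0 0; -1 -0.002 0.001 0.02 0 0 0; -1 0 0.001 0.024 0 0 0; -1 0 0 0.024 0 0 0; -1 0 0 0.02 0 0 0; -1 0 0 0.014 0 0 0; -1 0 0 0 0 0 0"
}}

```text
time: 24.65
tool_pos: [0.4785, 0.2436, 0.2445]
tcp_rot: [[-0.107, 0.994, -0.003], [0.994, 0.107, -0.001], [-0.001, -0.003, -1.0]]
ft_force: [0.2, 0.5, 0.2]
opening: 0.0003
```

```bash
python3 - <<'E'
from aim import *
from rig import robot, optics
s=robot.read_state();print(s['time'],s['tool_pos'],s['qvel'].round(2))
for n in('side','wrist'):
    c=optics.read_camera(n);cv2.imwrite(f'pics/{n}5.png',c['image'])
d=s['tool_pos']-H;print('X off',d@X)
def tcp(g,r=.165): return r*(-np.cos(g))+.006*np.sin(g)+.010, .0805+r*np.sin(g)+.006*np.cos(g)
for g in np.arange(1.6,-.01,-.1): print(round(g,2),np.round(tcp(g),4))
E
```

```text
24.65 [0.47848941 0.24358317 0.24449107] [ 0.01 -0.02 -0.04  0.    0.01 -0.  ]
X off 0.08529738774463642
1.6 [0.0208 0.2453]
1.5 [0.0043 0.2455]
1.4 [-0.0121  0.2441]
1.3 [-0.0284  0.2411]
1.2 [-0.0442  0.2365]
1.1 [-0.0595  0.2303]
1.0 [-0.0741  0.2226]
0.9 [-0.0879  0.2135]
0.8 [-0.1007  0.203 ]
0.7 [-0.1123  0.1914]
0.6 [-0.1228  0.1786]
0.5 [-0.1319  0.1649]
0.4 [-0.1396  0.1503]
0.3 [-0.1459  0.135 ]
0.2 [-0.1505  0.1192]
0.1 [-0.1536  0.1029]
-0.0 [-0.155   0.0865]
```

View pics/side5.png

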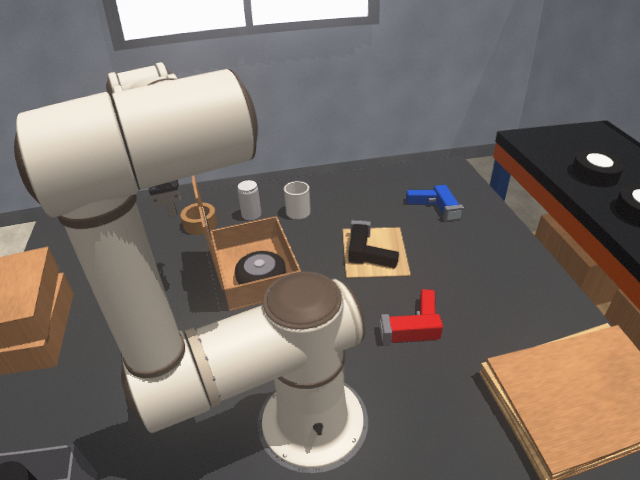

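View pics/wrist5.png

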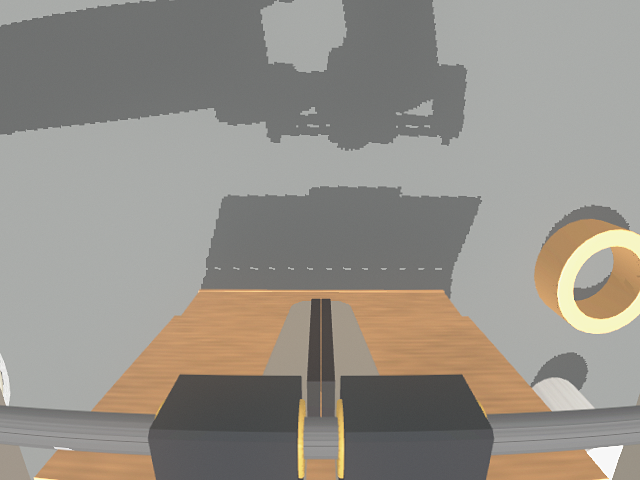

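{"method": "apply_moves", "body": {
  "commands": "-1 -0.01 0 0 0 0 0; -1 -0.01 0 0 0 0 0; -1 -0.01 0 0 0 0 0; -1 -0.01 0 0 0 0 0; -1 -0.007 0 0 0 0 0; -1 -0.006 0 0 0 0 0; -1 -0.006 0 0 0 0 0; -1 -0.006 0 0 0 0 0"
}}

```text
time: 25.75
tool_pos: [0.4863, 0.1798, 0.2463]
tcp_rot: [[-0.109, 0.994, 0.0], [0.994, 0.109, 0.0], [0.0, 0.0, -1.0]]
ft_force: [0.1, 1.6, 1.1]
opening: 0.0005
```

{"method": "apply_moves", "body": {
  "commands": "-1 -0.006 0 0 0 0 0; -1 -0.006 0 0 0 0 0; -1 -0.006 0 0 0 0 0; -1 -0.006 0 0 0 0 0; -1 -0.008 0 0.001 0 0 0; -1 -0.008 0 0.001 0 0 0; -1 -0.008 0 0.002 0 0 0; -1 -0.008 0 0.002 0 0 0"
}}

```text
time: 26.75
tool_pos: [0.4923, 0.1236, 0.24]
tcp_rot: [[-0.109, 0.994, -0.0], [0.994, 0.109, 0.0], [0.0, -0.0, -1.0]]
ft_force: [0.6, 1.1, -0.9]
opening: 0.0005
```

{"method": "apply_moves", "body": {
  "commands": "-1 -0.007 0 0.002 0 0 0; -1 -0.007 0 0.002 0 0 0; -1 -0.007 0 0.003 0 0 0; -1 -0.007 0 0.003 0 0 0; -1 -0.007 0 0.004 0 0 0; -1 -0.006 0 0.004 0 0 0; -1 -0.006 0 0.004 0 0 0; -1 -0.006 0 0.004 0 0 0"
}}

```text
time: 27.75
tool_pos: [0.4982, 0.0711, 0.214]
tcp_rot: [[-0.109, 0.994, 0.0], [0.994, 0.109, -0.0], [-0.0, 0.0, -1.0]]
ft_force: [-0.8, 0.9, 0.4]
opening: 0.0005
```

{"method": "apply_moves", "body": {
  "commands": "-1 -0.006 0 0.005 0 0 0; -1 -0.006 0 0.005 0 0 0; -1 -0.006 0 0.005 0 0 0; -1 -0.005 0 0.006 0 0 0; -1 -0.005 0 0.006 0 0 0; -1 -0.005 0 0.006 0 0 0; -1 -0.004 0 0.006 0 0 0; -1 -0.004 0 0.006 0 0 0"
}}

```text
time: 28.75
tool_pos: [0.5026, 0.0305, 0.1688]
tcp_rot: [[-0.109, 0.994, 0.0], [0.994, 0.109, -0.0], [-0.0, 0.0, -1.0]]
ft_force: [-1.0, 0.7, 0.2]
opening: 0.0007
```

```bash
python3 - <<'E'
from aim import *
from rig import robot, optics
s=robot.read_state();d=s['tool_pos']-H
print(s['time'],s['tool_pos'],'X off',d@X,'Y off',d@np.array([-X[1],X[0],0]))
for n in('side','wrist'):
    c=optics.read_camera(n);cv2.imwrite(f'pics/{n}6.png',c['image'])
E
```

```text
28.75 [0.50264497 0.03047849 0.16877236] X off -0.12916866038509914 Y off 0.0008982678981528242
```

View pics/side6.png

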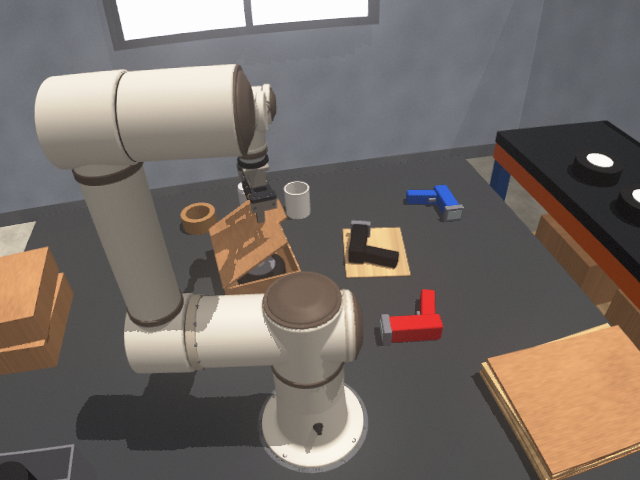

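View pics/wrist6.png

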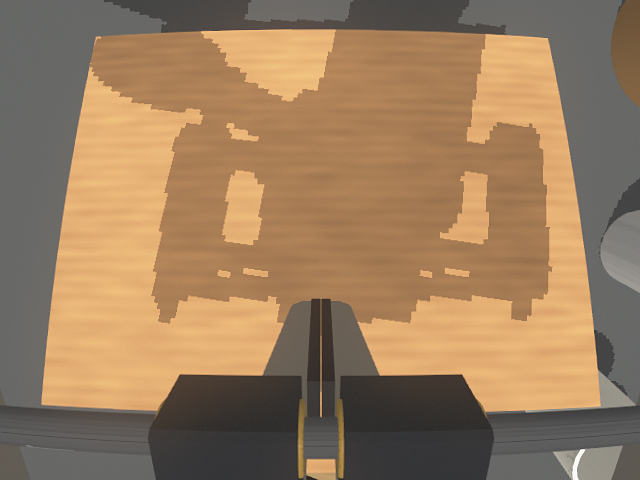

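{"method": "apply_moves", "body": {
  "commands": "-1 -0.004 0 0.006 0 0 0; -1 -0.003 0 0.006 0 0 0; -1 -0.003 0 0.006 0 0 0; -1 -0.003 0 0.006 0 0 0; -1 -0.003 0 0.006 0 0 0; -1 -0.002 0 0.006 0 0 0; -1 -0.002 0 0.006 0 0 0; -1 -0.002 0 0.006 0 0 0"
}}

```text
time: 29.85
tool_pos: [0.5049, 0.0088, 0.1207]
tcp_rot: [[-0.109, 0.994, -0.0], [0.994, 0.109, 0.0], [0.0, -0.0, -1.0]]
ft_force: [0.1, 1.4, -0.6]
opening: 0.0001
```

{"method": "apply_moves", "body": {
  "commands": "-1 -0.001 0 0.006 0 0 0; -1 -0.001 0 0.006 0 0 0; -1 -0.001 0 0.005 0 0 0; -1 -0.001 0 0.004 0 0 0; -1 0 0 0.004 0 0 0; -1 0 0 0.003 0 0 0; -1 0 0 0.002 0 0 0; -1 0 0 0 0 0 0"
}}

```text
time: 30.85
tool_pos: [0.5053, 0.005, 0.091]
tcp_rot: [[-0.109, 0.994, -0.0], [0.994, 0.109, 0.0], [0.0, -0.0, -1.0]]
ft_force: [0.1, 0.0, -0.6]
opening: 0.0005
```

{"method": "apply_moves", "body": {
  "commands": "-1 0 0 0.001 0 0 0; -1 0 0 0.001 0 0 0; -1 0 0 0.001 0 0 0; -1 0 0 0.001 0 0 0; -1 0 0 0.001 0 0 0; -1 0 0 0 0 0 0; -1 0 0 0 0 0 0; -1 0 0 0 0 0 0"
}}

```text
time: 31.85
tool_pos: [0.5055, 0.0048, 0.0868]
tcp_rot: [[-0.109, 0.994, 0.0], [0.994, 0.109, -0.0], [-0.0, -0.0, -1.0]]
ft_force: [-2.1, -0.3, 7.0]
opening: 0.0004
```

{"method": "apply_moves", "body": {
  "commands": "-1 0 0 0.0005 0 0 0; -1 0 0 0.0005 0 0 0; -1 0 0 0 0 0 0; -1 0 0 0 0 0 0; -1 0 0 -0.001 0 0 0; -1 0 0 -0.002 0 0 0; -1 0 0 -0.01 0 0 0; -1 0 0 -0.02 0 0 0"
}}

```text
time: 32.85
tool_pos: [0.5048, 0.0051, 0.1181]
tcp_rot: [[-0.109, 0.994, -0.002], [0.994, 0.109, 0.001], [0.001, -0.002, -1.0]]
ft_force: [0.6, 0.4, -0.9]
opening: 0.0003
```

{"method": "apply_moves", "body": {
  "commands": "-1 0 0 -0.04 0 0 0; -1 0 0 -0.05 0 0 0; -1 0 0 -0.05 0 0 0; -1 0 0 -0.05 0 0 0; -1 0 -0.03 -0.03 0 0 0; -1 -0.04 -0.03 0 0 0 0; -1 -0.04 -0.03 0 0 0 0; -1 -0.04 0 0 0 0 0"
}}

```text
time: 33.85
tool_pos: [0.428, -0.1252, 0.3393]
tcp_rot: [[-0.108, 0.994, 0.002], [0.994, 0.108, -0.001], [-0.001, 0.002, -1.0]]
ft_force: [0.3, -0.2, 0.1]
opening: 0.0002
```

{"method": "apply_moves", "body": {
  "commands": "-1 -0.05 0 0 0 0 0; -1 -0.05 0 0 0 0 0; -1 -0.05 0 0 0 0 0; -1 -0.05 0 0 0 0 0; -1 -0.03 0 0 0 0 0; -1 0 0 0 0 0 0; -1 0 0 0 0 0 0; -1 0 0 0 0 0 0"
}}

```text
time: 34.85
tool_pos: [0.4543, -0.3517, 0.3387]
tcp_rot: [[-0.11, 0.994, 0.001], [0.994, 0.11, -0.0], [-0.0, 0.001, -1.0]]
ft_force: [-0.7, 0.2, 0.1]
opening: 0.0004
```

```bash
python3 - <<'E'
from rig import robot, optics
import cv2
for n in('side','top'):
    c=optics.read_camera(n);cv2.imwrite(f'pics/{n}7.png',c['image'])
    r=c['image'][165:315,170:330] if n=='side' else c['image'][105:285,155:415]
    cv2.imwrite(f'pics/{n}7c.png',cv2.resize(r,None,fx=3,fy=3,interpolation=cv2.INTER_CUBIC))
s=robot.read_state();print(s['time'],s['tool_pos'],s['ft_force'],s['joint_pos'].round(2))
E
```

```text
34.95 [ 0.45420557 -0.35193035  0.33862176] [-0.69126603  0.29966231  0.04065771] [-0.87  0.11  1.41  0.    1.62 -0.98]
```

View pics/side7c.png

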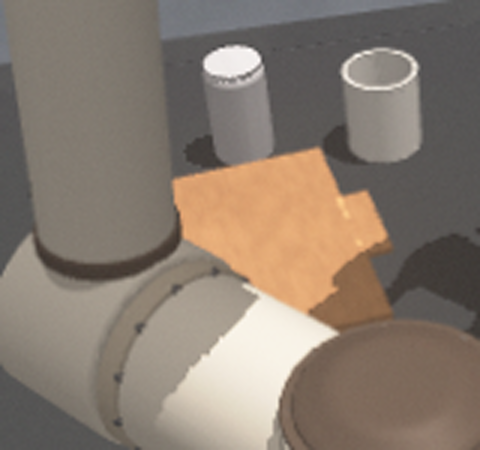

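View pics/top7c.png

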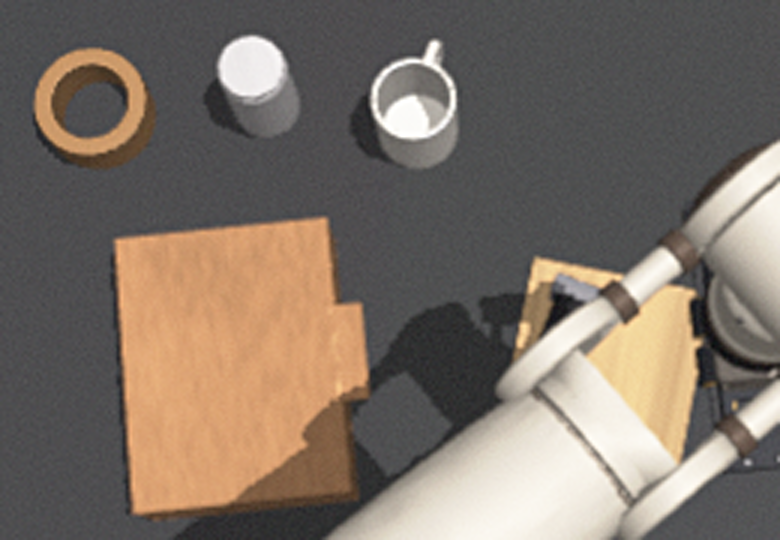

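```bash
python3 - <<'E'
from aim import *
from scipy.optimize import least_squares
t=pickle.load(open('c0.pkl','rb'))
Y=np.array([-X[1],X[0],0])
P=lambda ang,u,v,w:H+u*(np.cos(ang)*X-np.sin(ang)*Z)+v*Y+w*(np.sin(ang)*X+np.cos(ang)*Z)
for g in(0,.03,.06,.1):
    print(g,[((proj(t['top'],P(g,*q))[0]+.5-[155,105])*3).round(1).tolist() for q in[(-.2,-.13,.006),(-.225,-.045,.006),(-.2,.13,.006),(0,-.13,.006)]],
     [((proj(t['side'],P(g,*q))[0]+.5-[170,165])*3).round(1).tolist() for q in[(-.2,-.13,.006),(-.225,-.045,.006),(0,-.13,.006)]])
E
```

```text
0 [[328.9, 217.5], [363.4, 302.4], [353.5, 491.0], [117.3, 238.9]] [[324.8, 145.5], [372.0, 188.3], [125.2, 188.9]]
0.03 [[327.9, 215.8], [362.5, 300.9], [352.6, 490.4], [117.1, 239.0]] [[324.0, 140.6], [371.3, 182.8], [125.0, 188.9]]
0.06 [[326.8, 214.1], [361.4, 299.4], [351.5, 489.8], [117.0, 239.0]] [[323.0, 135.8], [370.3, 177.2], [124.8, 189.0]]
0.1 [[324.9, 211.9], [359.5, 297.3], [349.8, 489.0], [116.7, 239.0]] [[321.4, 129.4], [368.7, 169.8], [124.6, 189.1]]
```

```bash
python3 -c "
from rig import robot
print(robot.hand_in())"
```

```text
the job is handed in; nothing more can be done
None
```

The job is done and handed in at about 35 s of the 72 s allowed; `hand_in` reported no verdict.

- **Aiming:** I gripped the scanner's head, lifted it and aimed it square to the label. The lid angle measured about 1.64 rad. By my calculation the window was 100 mm from the label and within about 2 mm of its middle, and I held it still for over 3 s.
- **Setting down:** I lowered the scanner flat onto the board where it had been, with about 6 N on contact, and let go. A wrist picture taken after release showed it lying flat on the board.
- **Closing the lid:** I then pushed the lid shut slowly with the closed fingers. It met the rim with the fingertips at z = 86.8 mm (86.5 expected) and a force of 7 N. The final top and side pictures match a lid angle of 0.
- **Other objects:** The mug, can and tape roll show no sign of having moved, and the arm ended clear of everything.

Two limits on the checks:
- **Side camera:** it disagreed with the top camera by about 1 pixel (roughly 2.5 mm), near the stated calibration error.
- **Final top picture:** the arm partly hid the scanner, so its resting pose rests mainly on the wrist picture, and on a side-camera view that showed it in place partway through closing the lid.

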